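# Snug up the gearbox filler plug and cap it

### The job

The brass wing-headed filler plug on top of the gearbox has only been started by hand: turn it clockwise (seen from above) until its tapered thread goes properly snug, firm but not forced, because overtightening cracks the casting. Then put the red cap over the plug, pushed or set fully down on the gearbox cover, and let go. Leave the chrome window crank, the chrome door handle and the jar where they are.

Things in the scene. Friction and masses are not known exactly. Their poses are not given: they have to be found in the camera images.
- gearbox: Small aluminium gearbox bolted to the bench (it does not move): cast body 150 x 120 mm on a 190 x 140 mm foot flange, grey flat cover on top 142 x 112 mm, 80 mm above the bench. A 22 mm steel shaft stub sticks out along +x. Origin on the bench under the middle of the gearbox; z up.
- port (a point): Middle of the filler port at the level of the gearbox's grey cover face (80 mm above the bench), on the plug's vertical turning axis. A round aluminium boss, 46 mm diameter and 10 mm high, stands on the cover around it. Axes as the gearbox.
- wing (a point): Middle of the top edge of the plug's brass wing, on the turning axis, 44 mm above the cover face; turns with the plug: x along the wing, y across it, z up. The wing is an upright flat bar 40 mm long (x), 10 mm thick (y), from 14 to 44 mm above the cover. Pinch it across its thickness from above, fingertips clear of the boss top (10 mm above the cover) and collar (13 mm).
- plug: The filler plug, a tapered screw: origin on its axis at the boss top, axes as wing. It only turns, tightening clockwise from above (yaw falls). In all it needs 0.4 to 2.8 rad, different each time: often several grasps. Loose, it turns at about 0.06 N m; then the taper bites, at an angle that nothing shows. Let go, it stays and does not spring back.
- collar_mid (a point): Foot of the copper collar (29 mm across, 3 mm high) round the plug on the boss; it sinks under 0.2 mm in all. Past the bite, turning takes about 0.25 N m plus 0.1 N m each 0.1 rad (0.15 to 0.4 N m less once the tool stops), felt as moment about the vertical on the tool (grip 60 N). Turn in small steps; stop at about 0.45 N m: snug. Over 0.7 N m standing still is too tight and soon cracks the casting.
- thread_mid (a point): Foot of the dark steel thread ring (21 mm across, 5 mm high) at the plug's foot, on its axis at the boss top, 10 mm above the cover face; it goes down with the thread while the plug runs in, under 0.5 mm in all: too little to measure.
- cap: Loose red cap standing open end down on the bench, left or right of the gearbox: skirt 60 mm outside, 54 mm bore, 47 mm deep, 51 mm tall, with a round knob on top, 22 mm across and 22 mm tall (51 to 73 mm above the foot). 50 to 100 g. Origin at the centre of its open lower rim, z up. Home, the rim lies on the cover face round the boss (4 mm clear all round), the plug inside.
- crank: Loose chrome window crank lying on the bench, 135 x 42 mm, 22 mm high, with a black knob; between gearbox and robot; bystander. Origin at its middle on the bench.
- doorhandle: Loose chrome inside door handle lying on the bench, 135 x 42 mm, 21 mm high; beyond the gearbox; bystander. Origin at its middle on the bench.
- jar: White jar with blue lid, 68 mm diameter, 85 mm tall, standing on the bench; bystander. Origin at the centre of its foot.
Not all that is in view belongs to the job. What is meant by the cap is not brown, green or turquoise, and is the smaller of those in its own colour.

How it is judged:
On the way, in this order (a step that is already met when the one before it is completed fails the run):
1. the plug is turned in until the taper is snug, not overtight, with the cap still off and the fingers clear of the wing (z of thread_mid in the frame of port below 0.0100178 m and z of collar_mid in the frame of port below 0.00996658 m and not (z of collar_mid in the frame of port below 0.00983289 m) and contact force between the fingers and plug below 0.1 N and horizontal distance between cap and port above 0.06 m), for 0.2 s.
2. the cap is over the plug, fully down on the cover (horizontal distance between cap and port below 0.006 m and z of cap in the frame of port between -0.003 and 0.003 m and angle between cap's own z axis and vertical below 0.06 rad), for 0.2 s.
At the end, for the whole second after the job is handed in: The plug is snug: turned 0.15 to 0.75 rad past the point where its taper bites, and not turned back from there. The cap stands over it released and at rest, centred within 6 mm, its rim within 3 mm of the cover face, upright within 0.06 rad (all of step 2 and z of thread_mid in the frame of port below 0.0100178 m and z of collar_mid in the frame of port below 0.00996658 m and not (z of collar_mid in the frame of port below 0.00983289 m) and linear speed of cap below 0.01 m/s and contact force between the fingers and cap below 0.1 N); the robot touches nothing.
It fails at once if the plug is overtightened (more than 0.9 rad past the bite) and the casting cracks (z of collar_mid in the frame of port below 0.00979946 m).
It fails at once if the crank, the door handle or the jar is moved more than 25 mm (distance of any of crank, doorhandle, jar from where it was at the start of the episode above 0.025 m).
It also fails if it takes over 72 s, if anything falls off the work surface, if the arm or the gripper's body presses on something with over 40 N, if the wrist force passes 120 N, or if a joint passes its speed limit or range.

### The arm

A 6-joint arm with a two-finger parallel gripper is mounted at the origin on the work surface. World frame = base frame: x ahead of the robot, y to its left, z up, the work surface at z = 0. Lengths are in m, angles in rad, forces in N, time in s.
With the tool pointing down it reaches from about 0.375 to 0.9 m from the base axis. Payload 3.1 kg.
Tool frame: the origin (TCP) lies on the centre line of the jaws, within the pads' length; the fingertips stand robot.nose_length ahead of it and the grasp point (between the pads) lies 6 mm ahead of it (robot.nose_length is the distance from the TCP to the fingertips, in m); z points along the fingers, y is the line along which they close (so a half turn about z gives the same grasp; the last joint's range is limited). The gripper opens to 87 mm and grips with 3 to 60 N. Pads are 19 mm wide; open, the fingers measure 117 mm over their backs; the gripper's body (75 mm by 190 mm) begins 51 mm behind the grasp point.
Start: joints at [1.169, 0.527, 1.433, -0, 1.181, -0.178], TCP at [0.138, 0.61, 0.248] pointing down, gripper open.
Joint ranges: [-3.08, 3.08], [-0.75, 2.2], [0.22, 2.44], [-1.43, 4.57], [0, 2.65], [-2.85, 2.85]. Speed limits (rad/s): [2.79, 2.79, 3.14, 3.14, 3.14, 3.14].

### API

Orientations are given as a unit quaternion [x, y, z, w].
In Python, from rig import robot gives the robot as it stands.
- The arm moves only by the shell command python3 -m crank 'ROWS' [FORCE]. ROWS is JSON, one flat list of numbers, 7 for each row, row after row: the shift along the tool's x, y, z in mm, then the turn, a rotation vector about the tool's x, y, z in degrees, then the closure in counts, from 0 (fully open) to 255 (shut). In form: [x, y, z, ax, ay, az, fingers, x, y, z, ax, ay, az, fingers, ...]. A call has exactly 5 rows; each row is the pose to reach, as a shift and turn from the pose commanded when the call began, along the tool's axes at that moment; what a row does not reach only later rows make up. A row lasts 1/12 s, in which the tool goes at most 41.7 mm and 7.16 degrees, less where a joint would pass 70% of its speed; a pose out of reach is approached as far as the arm can. A call with a gripper value outside its range is refused whole. The fingers move at their own pace and stop on an object; FORCE is the grip in N (left out, the last holds). Time passes only in rows, so rows that repeat a pose let the fingers close, or fill a call up. It gives the time, the measured TCP pose, the force, the opening and the grip force at its end, in the units of the state.
- robot.get_obs(): the state, without advancing time (a new reading comes with each control period).
- robot.camera(name): name is "scene" or "top" or "wrist"; returns a dict with "pixels" (420x560x3 uint8, red, green, blue), "intrinsics" (3x3 intrinsics, pixels), "k1" (the pictures are not rectified: a ray, as slopes to the right and down, at radius r is drawn at 1 + k1 r^2 times it, then the intrinsics apply), "extrinsics" (4x4, takes a point from camera to world coordinates); the wrist camera has in their place "mount" (4x4, takes a point from camera to tool coordinates, whose origin is the TCP and whose axes are the flange's). Camera axes: x right, y down, z forward; pixel columns grow to the right and rows downward; lengths in m; the calibration is good to about 2 mm. A picture is of the moment at which its call begins: read the wrist's pose just before it. There is no depth.
- robot.hand_in(): hands the job in; it is judged then, once.
The state is a dict: "time": time; "q": joint angles; "joint_velocities": joint speeds; "joint_torque": joint torques, N m; "position": TCP position; "tool_rot": TCP orientation; "ft_force": force on the tool from outside, world axes, zero at the start; "moment": the same for the moment, N m; "grip_width": finger opening in m; "grip_force": force on a finger pad.
Only numpy, scipy, OpenCV 4.12 (cv2) and the standard library are available. Lean on these libraries where they do the work, as an engineer would, in place of code of your own. Each camera call takes 0.05 s, during which the arm holds its last target. There are 200 camera calls.

## Working session

There is one attempt and no reset: what is moved stays moved. The work goes in short steps, Python scripts to look and compute and a shell command to move; the robot and the scene stay as the last step left them, time stands still between calls to the robot, and variables do not carry over. Pictures are saved under pics/ and viewed, at most 10 in all, crops included, and the job is handed in when it is done.

```bash
ls; mkdir -p pics
cat > h.py <<'E'
import numpy as np, cv2
from scipy.spatial.transform import Rotation as R
from rig import robot
def ray(c,uv,T=None):
    K=np.array(c['intrinsics'],float); T=np.array(c['extrinsics'] if T is None else T,float)
    d=np.array([(uv[0]-K[0,2])/K[0,0],(uv[1]-K[1,2])/K[1,1]]); s=d.copy()
    for _ in range(20): s=d/(1+c['k1']*(s@s))
    return T[:3,3],T[:3,:3]@np.array([s[0],s[1],1.])
def onz(c,uv,z,T=None):
    o,d=ray(c,uv,T); return o+d*(z-o[2])/d[2]
def proj(c,p,T=None):
    K=np.array(c['intrinsics'],float); T=np.array(c['extrinsics'] if T is None else T,float)
    q=T[:3,:3].T@(np.asarray(p)-T[:3,3]); s=q[:2]/q[2]; s=s*(1+c['k1']*(s@s))
    return [K[0,0]*s[0]+K[0,2],K[1,1]*s[1]+K[1,2]]
def wristT(c,o):
    T=np.eye(4);T[:3,:3]=R.from_quat(o['tool_rot']).as_matrix();T[:3,3]=o['position'];return T@np.array(c['mount'])
def save(n,im): cv2.imwrite('pics/'+n,cv2.cvtColor(im,cv2.COLOR_RGB2BGR))
def blobs(im,lo,hi,amin=60):
    h=cv2.cvtColor(im,cv2.COLOR_RGB2HSV); m=cv2.inRange(h,np.array(lo),np.array(hi))
    n,l,st,ce=cv2.connectedComponentsWithStats(m); return m,l,[(i,st[i].tolist(),ce[i].round(1).tolist()) for i in range(1,n) if st[i][4]>=amin]
E
python3 - <<'E'
from h import *
o=robot.get_obs(); print(o, robot.nose_length)
import pickle
for n in ('top','scene'):
    c=robot.camera(n); pickle.dump(c,open(n+'.pkl','wb')); save(n+'0.png',c['pixels'])
    print(n,np.round(c['extrinsics'],3).tolist(),np.round(c['intrinsics'],1).tolist(),c['k1'])
E
```

```text
pics
{'time': 0.0, 'q': array([ 1.16952335e+00,  5.28431092e-01,  1.43388787e+00,  6.39590674e-06,
        1.18138724e+00, -1.78510267e-01]), 'joint_velocities': array([-0.0002592 , -0.00012993, -0.00024936,  0.00067561, -0.00030015,
       -0.00071632]), 'joint_torque': array([ 1.12583530e-03, -4.40043283e+01, -1.76593316e+01,  6.34643831e-02,
        5.81308140e-02, -1.70055200e-04]), 'position': array([0.13778841, 0.60893639, 0.24659771]), 'tool_rot': array([ 1.11152348e-01,  9.93802817e-01, -1.01183426e-03, -3.04910870e-04]), 'ft_force': array([ 0.60808584,  0.61714054, -0.04699721]), 'moment': array([-4.07676112e-02,  4.13488451e-02,  5.62368171e-05]), 'grip_force': 0.0, 'grip_width': 0.08661918273568316} 0.025
top [[-0.015, -0.984, 0.177, 0.434], [-1.0, 0.018, 0.014, 0.054], [-0.017, -0.177, -0.984, 0.97], [0.0, 0.0, 0.0, 1.0]] [[411.0, 0.0, 283.1], [0.0, 411.0, 206.4], [0.0, 0.0, 1.0]] -0.01705020224703941
scene [[-0.168, 0.685, -0.709, 1.353], [0.986, 0.111, -0.126, 0.203], [-0.007, -0.72, -0.694, 0.856], [0.0, 0.0, 0.0, 1.0]] [[381.8, 0.0, 273.8], [0.0, 381.8, 209.5], [0.0, 0.0, 1.0]] -0.043649423583399884
```

View pics/top0.png

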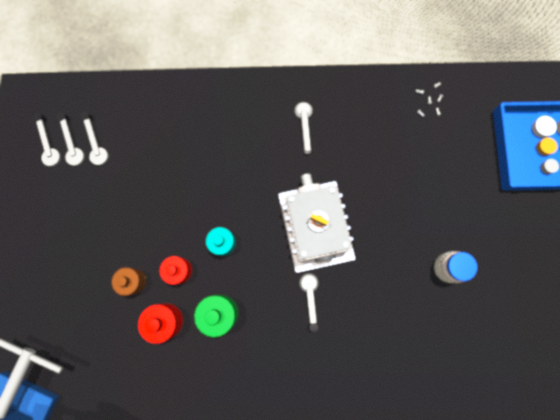

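View pics/scene0.png

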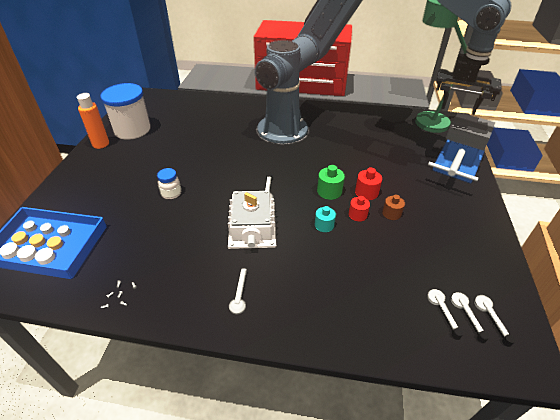

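Top view: gearbox cover at (319,222) with the brass wing at (319,219), crank at (311,300), door handle at (304,125), jar at (458,267). Cap candidates: large red (157,324), small red (174,270), brown (125,281), green (214,316), turquoise (219,241). The small red one at (174,270), scene (359,208), fits because it is the smaller of the two reds. I'll confirm that and measure.

Run:
```python
from h import *
import pickle
for n in ('top','scene'):
    c=pickle.load(open(n+'.pkl','rb')); im=c['pixels']
    h=cv2.cvtColor(im,cv2.COLOR_RGB2HSV); m=cv2.inRange(h,np.array((0,200,100)),np.array((5,255,255)))|cv2.inRange(h,np.array((174,200,100)),np.array((180,255,255)))
    k,l,st,ce=cv2.connectedComponentsWithStats(m)
    for i in range(1,k):
        if 250<st[i][4]<3000:
            w=max(st[i][2],st[i][3]); print(n,'red',st[i].tolist(),ce[i].round(1), onz(c,ce[i],.045).round(4), 'w',round(st[i][2]/c['intrinsics'][0][0]*np.linalg.norm(onz(c,ce[i],.045)-np.array(c['extrinsics'])[:3,3]),3))
    m,l,b=blobs(im,(15,130,120),(32,255,255),20)
    for i,s,ce in b:
        if 200<ce[0]<350:
            print(n,'brass',s,ce,onz(c,ce,.124).round(4))
            r=cv2.minAreaRect(np.argwhere(l==i)[:,::-1].astype(np.float32)); bx=cv2.boxPoints(r); P=[onz(c,p,.124)[:2].round(4).tolist() for p in bx]; print(r,P)
    if n=='top':
        a=cv2.resize(im[220:350,100:240],None,fx=4,fy=4); g=cv2.resize(im[190:255,285:355],(560,520)); 
        save('crop1.png',np.hstack([cv2.resize(im[225:350,100:240],(448,400)),cv2.resize(im[190:255,285:355],(350,400))]))
```

```text
top red [160, 257, 31, 28, 689] [174.8 270.2] [0.4592 0.3118 0.045 ] w 0.072
top red [138, 304, 44, 40, 1367] [159.4 322.7] [0.3458 0.3424 0.045 ] w 0.104
top brass [311, 215, 16, 10, 82] [318.8, 219.5] [ 0.5565 -0.0076  0.124 ]
((318.800048828125, 219.4000244140625), (16.099689483642578, 5.366562843322754), 26.56505012512207) [[0.5596, 0.0097], [0.5696, 0.0045], [0.5539, -0.0249], [0.544, -0.0196]]
scene red [349, 167, 33, 54, 845] [364.8 193.9] [0.4058 0.3308 0.045 ] w 0.108
scene brass [245, 193, 12, 13, 86] [250.4, 199.4] [ 0.5739 -0.0028  0.124 ]
((250.5000457763672, 199.00003051757812), (14.310833930969238, 7.602630615234375), 26.56505012512207) [[0.5768, -0.0255], [0.5466, -0.0224], [0.5677, 0.0197], [0.597, 0.0159]]
```

View pics/crop1.png

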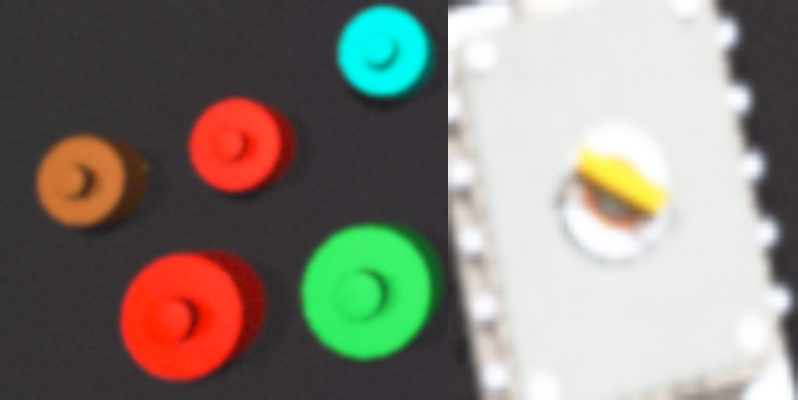

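Crop confirms: the small red cap is the middle one (full-frame about (174,270)), clearly smaller than the other red at (157,324). The wing runs diagonally, at about 62° yaw. Next I move above the cap for a wrist look.

```bash
cat > plan.py <<'E'
import sys; from h import *
# target x y z(TCP) and tool-y yaw deg -> shift mm, turn deg in tool axes
def plan(t,yaw=None):
    o=robot.get_obs(); Q=R.from_quat(o['tool_rot']); print('pos',o['position'].round(4),'yaw_y',round(yawy(o),1),'q6',round(o['q'][5],3),'t',round(o['time'],2))
    print('shift mm',(Q.inv().apply(np.array(t)-o['position'])*1000).round(1))
    a=np.radians(yawy(o) if yaw is None else yaw); y=np.array([np.cos(a),np.sin(a),0]); z=np.array([0,0,-1.]); 
    print('turn deg',(Q.inv()*R.from_matrix(np.c_[np.cross(y,z),y,z])).as_rotvec(degrees=True).round(1))
def yawy(o):
    y=R.from_quat(o['tool_rot']).apply([0,1,0]); return np.degrees(np.arctan2(y[1],y[0]))
if __name__=='__main__':
    v=list(map(float,sys.argv[1:])); plan(v[:3],v[3] if len(v)>3 else None)
E
python3 -m crank '[-40,-23,-3,0,0,0,0,-80,-46,-6,0,0,0,0,-120,-69,-9,0,0,0,0,-160,-92,-12,0,0,0,0,-190,-109,-15,0,0,0,0]'
python3 -m crank '[-40,-23,-3,0,0,0,0,-80,-46,-6,0,0,0,0,-120,-69,-9,0,0,0,0,-160,-92,-12,0,0,0,0,-190,-109,-15,0,0,0,0]'
python3 - <<'E'
from h import *
o=robot.get_obs(); c=robot.camera('wrist'); save('w1.png',c['pixels']); 
import pickle; pickle.dump((c,o),open('w1.pkl','wb'))
print(np.round(c['mount'],3).tolist(),np.round(c['intrinsics'],1).tolist(),c['k1'],o['position'],o['joint_velocities'].round(3))
E
python3 plan.py 0.52 -.0 .28 152
```

```text
time: 0.52
position: [0.2916, 0.4671, 0.2613]
tool_rot: [0.111, 0.994, -0.001, -0.0]
ft_force: [0.6, -0.8, -1.0]
grip_width: 0.0871
grip_force: 0.0
time: 0.93
position: [0.4448, 0.3263, 0.2755]
tool_rot: [0.111, 0.994, -0.0, -0.0]
ft_force: [0.7, 0.3, -0.3]
grip_width: 0.0873
grip_force: 0.0
[[-0.0, -0.953, -0.303, 0.084], [1.0, 0.0, -0.001, 0.0], [0.001, -0.303, 0.953, -0.136], [0.0, 0.0, 0.0, 1.0]] [[371.5, 0.0, 276.6], [0.0, 371.5, 213.0], [0.0, 0.0, 1.0]] -0.06417963583256704 [0.44479233 0.32627383 0.27549885] [-0.866  0.072 -0.257  0.003  0.17  -0.857]
pos [0.4522 0.3217 0.2764] yaw_y 77.0 q6 -0.92 t 0.98
shift mm [-138.6 -298.1   -1.9]
turn deg [ -0.4   0.3 -75. ]
```

View pics/w1.png

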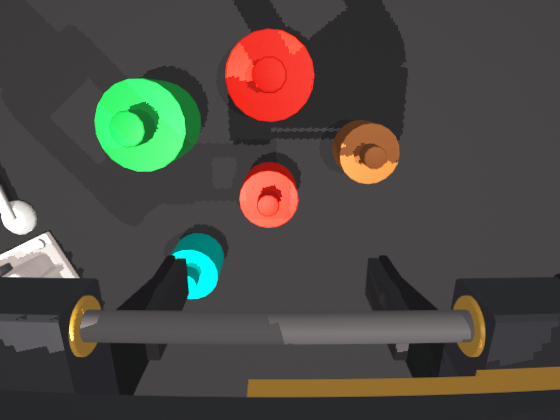

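Wrist view: small red cap's body at (269,195) with its knob at (268,205), nothing touching it. Turquoise is at (198,265), brown at (368,152), large red at (269,75). Now on to the wing.

```bash
python3 -m crank '[-15,-35,0,0,0,-7,0,-31,-70,0,0,0,-14,0,-47,-105,0,0,0,-21,0,-63,-140,0,0,0,-28,0,-80,-175,0,0,0,-35,0]' >/dev/null
python3 - <<'E'
from h import *
import pickle; c,o=pickle.load(open('w1.pkl','rb')); T=wristT(c,o)
print('knob',onz(c,(268.5,205),.073,T).round(4));
E
python3 plan.py 0.556 -.008 .25 152
```

```text
knob [0.4585 0.3147 0.073 ]
pos [0.481  0.1475 0.2754] yaw_y 109.7 q6 -1.839 t 1.4
shift mm [ -18.4 -171.6   25.4]
turn deg [  0.   -0.  -42.3]
```

```bash
python3 -m crank '[-4,-35,5,0,0,-7,0,-8,-70,10,0,0,-14,0,-12,-105,15,0,0,-21,0,-15,-135,20,0,0,-28,0,-17,-160,25,0,0,-35,0]' >/dev/null
python3 -m crank '[0,0,0,0,0,-3,0,0,0,0,0,0,-3,0,0,0,0,0,0,-3,0,0,0,0,0,0,-3,0,0,0,0,0,0,-3,0]'
python3 - <<'E'
from h import *
o=robot.get_obs(); c=robot.camera('wrist'); T=wristT(c,o); save('w2.png',c['pixels'][:330])
import pickle; pickle.dump((c,o),open('w2.pkl','wb'))
m,l,b=blobs(c['pixels'],(15,110,80),(35,255,255),60)
for i,s,ce in b:
    print(s,ce,onz(c,ce,.124,T).round(4)); pts=np.argwhere(l==i)[:,::-1].astype(np.float32); bx=cv2.boxPoints(cv2.minAreaRect(pts)); print(bx.round(1).tolist(),[onz(c,p,.124,T)[:2].round(4).tolist() for p in bx])
print('moment',o['moment'],o['joint_velocities'].round(3))
E
python3 plan.py 0.556 -.008 .25 152
```

```text
time: 2.23
position: [0.55, 0.0045, 0.2509]
tool_rot: [-0.48, 0.877, 0.0, -0.0]
ft_force: [-0.1, -0.0, -1.0]
grip_width: 0.087
grip_force: 0.0
[249, 171, 20, 58, 825] [259.0, 199.4] [ 0.5552 -0.0117  0.124 ]
[[247.39999389648438, 171.89999389648438], [262.5, 169.8000030517578], [270.29998779296875, 227.0], [255.1999969482422, 229.10000610351562]] [[0.5509, -0.0333], [0.541, -0.0287], [0.5599, 0.0108], [0.5704, 0.0061]]
[69, 296, 32, 61, 976] [80.9, 326.1] [ 7.434e-01 -7.000e-04  1.240e-01]
[[65.4000015258789, 354.79998779296875], [72.5999984741211, 293.70001220703125], [101.4000015258789, 297.1000061035156], [94.19999694824219, 358.1000061035156]] [[0.7763, 0.014], [0.7279, -0.0276], [0.7092, -0.0124], [0.756, 0.0302]]
[454, 296, 32, 61, 986] [472.4, 326.2] [0.4648 0.1776 0.124 ]
[[452.8999938964844, 296.70001220703125], [481.8999938964844, 294.20001220703125], [487.29998779296875, 355.1000061035156], [458.29998779296875, 357.70001220703125]] [[0.4676, 0.1418], [0.4461, 0.1532], [0.465, 0.2135], [0.4879, 0.201]]
[247, 367, 313, 30, 6029] [411.3, 384.4] [0.5353 0.2041 0.124 ]
[[246.3000030517578, 379.1000061035156], [559.0, 366.29998779296875], [559.9000244140625, 389.6000061035156], [247.3000030517578, 402.5]] [[0.655, 0.1186], [0.4126, 0.2655], [0.42, 0.2935], [0.6693, 0.1411]]
moment [0.08795832 0.05978629 0.01387186] [ 0.002 -0.004 -0.005 -0.002 -0.001 -0.006]
pos [0.5501 0.0045 0.251 ] yaw_y 147.4 q6 -2.767 t 2.28
shift mm [  7.4 -11.7   1. ]
turn deg [-0.   0.  -4.6]
```

View pics/w2.png

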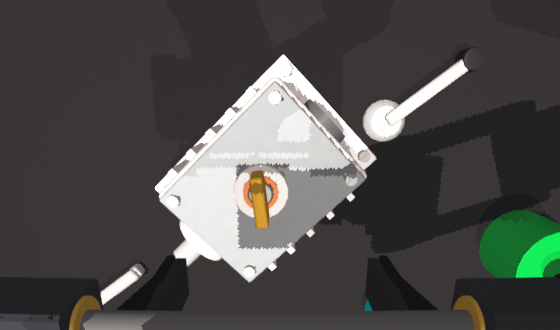

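Wrist view: wing at (259,199) with its copper collar and boss round (261,192), clear around. Before going down I check the joint values and the boss centre.

```bash
python3 - <<'E'
from h import *
import pickle; c,o=pickle.load(open('w2.pkl','rb')); T=wristT(c,o)
print(o['q'].round(3)); im=c['pixels']
m,l,b=blobs(im,(5,140,120),(14,255,255),30)
for i,s,ce in b:
    if 200<ce[0]<320 and ce[1]<280: print('collar',s,ce,onz(c,(s[0]+s[2]/2-.5,s[1]+s[3]/2-.5),.093,T).round(4))
print('boss by eye',onz(c,(261,192),.09,T).round(4))
e=cv2.Canny(cv2.cvtColor(im,cv2.COLOR_RGB2GRAY),60,150)
g=cv2.cvtColor(im,cv2.COLOR_RGB2GRAY)[150:240,210:310]
C=cv2.HoughCircles(cv2.resize(g,None,fx=4,fy=4),cv2.HOUGH_GRADIENT,1.5,40,param1=120,param2=40,minRadius=70,maxRadius=150)
if C is not None:
    for x,y,r in C[0][:4]:
        u=((x+.5)/4-.5+210,(y+.5)/4-.5+150); print(u,r/4,onz(c,u,.09,T).round(4))
E
python3 plan.py 0.556 -.0095 .14 148
```

```text
[-0.195  0.423  1.618  0.     1.101 -2.767]
collar [264, 177, 14, 32, 162] [271.7, 190.7] [ 0.55   -0.0051  0.093 ]
collar [243, 181, 10, 27, 108] [246.9, 194.0] [ 0.5665 -0.0142  0.093 ]
boss by eye [ 0.5568 -0.0091  0.09  ]
(np.float32(262.3125), np.float32(192.5625)) 25.15 [ 0.5562 -0.0081  0.09  ]
(np.float32(251.8125), np.float32(194.0625)) 18.7375 [ 0.5642 -0.0117  0.09  ]
pos [0.5501 0.0045 0.251 ] yaw_y 147.4 q6 -2.767 t 2.28
shift mm [  8.6 -12.5 111. ]
turn deg [-0.   0.  -0.6]
```

```bash
python3 -m crank '[8,-12.5,20,0,0,-1,0,8,-12.5,50,0,0,-1,0,8,-12.5,80,0,0,-1,0,8,-12.5,96,0,0,-1,60,8,-12.5,96,0,0,-1,100]' 10 >/dev/null
python3 - <<'E'
from h import *
o=robot.get_obs(); c=robot.camera('wrist'); T=wristT(c,o); print(o['moment'].round(3),o['grip_width'])
im=c['pixels']; save('w3.png',im[130:370,120:440])
E
python3 plan.py 0.5565 -.0088 .125 148
```

```text
[ 0.097  0.087 -0.039] 0.08005038796843322
pos [ 0.5553 -0.0091  0.1534] yaw_y 148.4 q6 -2.807 t 2.75
shift mm [-0.9 -1.  28.4]
turn deg [ 0.2 -0.1  0.4]
```

View pics/w3.png

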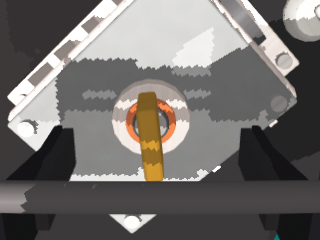

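Run:
```python
from h import *
o=robot.get_obs(); c=robot.camera('wrist'); T=wristT(c,o); im=c['pixels']
Q=R.from_quat(o['tool_rot']).inv(); p=o['position']
m,l,b=blobs(im,(3,140,110),(13,255,255),15)
for i,s,ce in b:
    if 200<ce[0]<320 and ce[1]<310: print('collar part',s,ce)
P=np.argwhere((m>0))[:,::-1]; P=P[(P[:,0]>225)&(P[:,0]<315)&(P[:,1]<300)&(P[:,1]>210)]; (x,y),r=cv2.minEnclosingCircle(P.astype(np.float32)); w=onz(c,(x,y),.093,T); print('collar',x,y,r,w.round(4),'tool',(Q.apply(w-p)*1e3).round(1))
m,l,b=blobs(im,(15,110,60),(35,255,255),60)
for i,s,ce in b:
    if 200<ce[0]<320 and ce[1]<310:
        bx=cv2.boxPoints(cv2.minAreaRect(np.argwhere(l==i)[:,::-1].astype(np.float32))); print('wing',s,[(Q.apply(onz(c,q,.124,T)-p)*1e3).round(1).tolist()[:2] for q in bx])
```

```text
collar part [280, 227, 18, 44, 307] [290.0, 246.2]
collar part [249, 231, 14, 39, 230] [254.7, 249.7]
collar 273.3800048828125 249.55332946777344 24.513437271118164 [ 0.557  -0.0096  0.093 ] tool [-0.5 -2.  60.4]
wing [259, 220, 28, 89, 1768] [[27.2, -9.5], [28.3, 0.7], [-19.0, 5.5], [-20.3, -5.6]]
```

```bash
python3 -m crank '[0,-2,7,0,0,0,100,0,-2,14,0,0,0,100,0,-2,21,0,0,0,100,0,-2,28,0,0,0,120,0,-2,28,0,0,0,255]' 10 
python3 -m crank '[0,0,0,0,0,0,255,0,0,0,0,0,0,255,0,0,0,0,0,0,255,0,0,0,0,0,0,255,0,0,0,0,0,0,255]' 10
cat > st.py <<'E'
import sys; from plan import *
o=robot.get_obs(); print('t %.2f yaw %.2f q6 %.3f M %s F %s w %.4f g %.1f pos %s'%(o['time'],yawy(o),o['q'][5],o['moment'].round(3),o['ft_force'].round(1),o['grip_width'],o['grip_force'],o['position'].round(4)))
sys.exit(abs(o['moment'][2])>(float(sys.argv[1]) if len(sys.argv)>1 else 9))
E
python3 st.py
```

```text
time: 3.22
position: [0.5575, -0.0108, 0.1255]
tool_rot: [-0.487, 0.873, 0.001, -0.001]
ft_force: [0.3, 0.2, -0.8]
grip_width: 0.0467
grip_force: 0.0
time: 3.63
position: [0.5582, -0.0109, 0.127]
tool_rot: [-0.487, 0.873, 0.0, -0.0]
ft_force: [-4.4, 4.9, 1.7]
grip_width: 0.0145
grip_force: 3.8
t 3.63 yaw 148.33 q6 -2.809 M [0.949 1.055 0.039] F [-4.4  4.9  1.7] w 0.0145 g 3.8 pos [ 0.5582 -0.0109  0.127 ]False
```

```bash
python3 -m crank '[0,0.5,1,0,0,0,255,0,0.5,1,0,0,0,255,0,1,1,0,0,0,255,0,1,1,0,0,0,255,0,1,1,0,0,0,255]' 20 >/dev/null; python3 st.py
python3 -m crank '[0,0,0,0,0,0,255,0,0,0,0,0,0,255,0,0,0,0,0,0,255,0,0,0,0,0,0,255,0,0,0,0,0,0,255]' 60 >/dev/null; python3 st.py
```

```text
t 4.05 yaw 148.36 q6 -2.808 M [0.232 0.504 0.086] F [-2.7  0.9  5.5] w 0.0095 g 19.9 pos [ 0.5568 -0.01    0.1265]
t 4.47 yaw 148.35 q6 -2.808 M [0.252 0.498 0.037] F [-2.7  1.3  5.9] w 0.0100 g 59.9 pos [ 0.5568 -0.01    0.1265]False
False
```

```bash
sed -i 's/sys.exit(abs/sys.exit(int(abs/; s/else 9))/else 9)))/' st.py
python3 -m crank '[0,0,0,0,0,2,255,0,0,0,0,0,4,255,0,0,0,0,0,6,255,0,0,0,0,0,8,255,0,0,0,0,0,10,255]' 60 >/dev/null; python3 st.py 0.2 &&
python3 -m crank '[0,0,0,0,0,2,255,0,0,0,0,0,4,255,0,0,0,0,0,6,255,0,0,0,0,0,8,255,0,0,0,0,0,10,255]' >/dev/null; python3 st.py 0.2
```

```text
t 4.88 yaw 138.25 q6 -2.632 M [0.387 0.615 0.083] F [-3.3  1.9  7.5] w 0.0096 g 59.9 pos [ 0.5566 -0.0099  0.1265]
t 5.30 yaw 128.25 q6 -2.457 M [0.483 0.544 0.084] F [-3.8  2.3  5.7] w 0.0095 g 59.9 pos [ 0.5564 -0.0097  0.1265]
```

```bash
python3 -m crank '[0,0,0,0,0,2,255,0,0,0,0,0,4,255,0,0,0,0,0,6,255,0,0,0,0,0,8,255,0,0,0,0,0,10,255]' >/dev/null; python3 st.py 0.17 &&
python3 -m crank '[0,0,0,0,0,2,255,0,0,0,0,0,4,255,0,0,0,0,0,6,255,0,0,0,0,0,8,255,0,0,0,0,0,10,255]' >/dev/null && python3 st.py 0.17 &&
python3 -m crank '[0,0,0,0,0,2,255,0,0,0,0,0,4,255,0,0,0,0,0,6,255,0,0,0,0,0,8,255,0,0,0,0,0,10,255]' >/dev/null && python3 st.py 0.17 &&
python3 -m crank '[0,0,0,0,0,2,255,0,0,0,0,0,4,255,0,0,0,0,0,6,255,0,0,0,0,0,8,255,0,0,0,0,0,10,255]' >/dev/null && python3 st.py 0.17 &&
python3 -m crank '[0,0,0,0,0,2,255,0,0,0,0,0,4,255,0,0,0,0,0,6,255,0,0,0,0,0,8,255,0,0,0,0,0,10,255]' >/dev/null && python3 st.py 0.17
```

```text
t 5.72 yaw 118.24 q6 -2.283 M [0.646 0.581 0.068] F [-3.7  2.7  7. ] w 0.0095 g 59.9 pos [ 0.5562 -0.0094  0.1265]
t 6.13 yaw 108.23 q6 -2.108 M [0.714 0.615 0.041] F [-3.2  4.8  7.6] w 0.0096 g 59.9 pos [ 0.5561 -0.0092  0.1265]
t 6.55 yaw 98.23 q6 -1.934 M [0.9   0.588 0.052] F [-3.8  4.9  7. ] w 0.0096 g 59.9 pos [ 0.556  -0.0089  0.1265]
t 6.97 yaw 88.21 q6 -1.759 M [1.007 0.523 0.045] F [-2.9  5.7  7.5] w 0.0097 g 59.9 pos [ 0.556  -0.0086  0.1264]
t 7.38 yaw 78.20 q6 -1.585 M [1.159 0.457 0.068] F [-3.9  6.1  7.1] w 0.0095 g 59.9 pos [ 0.5561 -0.0083  0.1265]
```

```bash
python3 -m crank '[0,0,0,0,0,2,255,0,0,0,0,0,4,255,0,0,0,0,0,6,255,0,0,0,0,0,8,255,0,0,0,0,0,10,255]' >/dev/null; python3 st.py 0.17 &&
python3 -m crank '[0,0,0,0,0,2,255,0,0,0,0,0,4,255,0,0,0,0,0,6,255,0,0,0,0,0,8,255,0,0,0,0,0,10,255]' >/dev/null && python3 st.py 0.17 &&
python3 -m crank '[0,0,0,0,0,2,255,0,0,0,0,0,4,255,0,0,0,0,0,6,255,0,0,0,0,0,8,255,0,0,0,0,0,10,255]' >/dev/null && python3 st.py 0.17 &&
python3 -m crank '[0,0,0,0,0,2,255,0,0,0,0,0,4,255,0,0,0,0,0,6,255,0,0,0,0,0,8,255,0,0,0,0,0,10,255]' >/dev/null && python3 st.py 0.17 &&
python3 -m crank '[0,0,0,0,0,2,255,0,0,0,0,0,4,255,0,0,0,0,0,6,255,0,0,0,0,0,8,255,0,0,0,0,0,10,255]' >/dev/null && python3 st.py 0.17
```

```text
t 7.80 yaw 68.19 q6 -1.410 M [1.295 0.379 0.083] F [-3.   8.2  7. ] w 0.0095 g 59.9 pos [ 0.5562 -0.008   0.1265]
t 8.22 yaw 58.18 q6 -1.236 M [1.424 0.331 0.019] F [-1.8  8.7  6.7] w 0.0093 g 59.9 pos [ 0.5563 -0.0078  0.1264]
t 8.63 yaw 48.26 q6 -1.062 M [1.566 0.258 0.429] F [-2.  10.   6.3] w 0.0093 g 59.9 pos [ 0.5565 -0.0076  0.1265]
```

```bash
python3 -m crank '[0,0,0,0,0,0,255,0,0,0,0,0,0,255,0,0,0,0,0,0,255,0,0,0,0,0,0,255,0,0,0,0,0,0,255]' >/dev/null; python3 st.py;
python3 -m crank '[0,0,0,0,0,1,255,0,0,0,0,0,2,255,0,0,0,0,0,3,255,0,0,0,0,0,4,255,0,0,0,0,0,5,255]' >/dev/null; python3 st.py
python3 -m crank '[0,0,0,0,0,0,255,0,0,0,0,0,0,255,0,0,0,0,0,0,255,0,0,0,0,0,0,255,0,0,0,0,0,0,255]' >/dev/null; python3 st.py
```

```text
t 9.05 yaw 48.34 q6 -1.064 M [1.515 0.347 0.209] F [-1.9  9.6  6.2] w 0.0097 g 59.9 pos [ 0.5565 -0.0076  0.1265]
t 9.47 yaw 43.33 q6 -0.976 M [1.63  0.272 0.532] F [-1.6 10.2  6.5] w 0.0094 g 59.9 pos [ 0.5565 -0.0075  0.1265]
t 9.88 yaw 43.38 q6 -0.977 M [1.612 0.238 0.402] F [-1.8  9.2  6.1] w 0.0094 g 59.9 pos [ 0.5566 -0.0075  0.1265]
```

```bash
python3 -m crank '[0,0,0,0,0,1,255,0,0,0,0,0,2,255,0,0,0,0,0,3,255,0,0,0,0,0,4,255,0,0,0,0,0,4,255]' >/dev/null; python3 st.py
python3 -m crank '[0,0,0,0,0,0,255,0,0,0,0,0,0,255,0,0,0,0,0,0,255,0,0,0,0,0,0,255,0,0,0,0,0,0,255]' >/dev/null; python3 st.py
```

```text
t 10.30 yaw 39.37 q6 -0.907 M [1.689 0.241 0.514] F [-0.6  9.9  6. ] w 0.0096 g 59.9 pos [ 0.5566 -0.0074  0.1265]
t 10.72 yaw 39.40 q6 -0.907 M [1.655 0.225 0.521] F [-1.9  9.6  6.5] w 0.0097 g 59.9 pos [ 0.5566 -0.0074  0.1265]
```

Snug: about 0.52 N m standing still, at most 0.33 rad past the bite. Releasing and lifting.

```bash
python3 -m crank '[0,0,0,0,0,0,120,0,0,0,0,0,0,100,0,0,0,0,0,0,80,0,0,0,0,0,0,60,0,0,0,0,0,0,60]' >/dev/null; python3 st.py
python3 -m crank '[0,0,-10,0,0,0,60,0,0,-30,0,0,0,60,0,0,-60,0,0,0,60,0,0,-90,0,0,0,60,0,0,-110,0,0,0,60]' >/dev/null
python3 -m crank '[0,0,0,0,0,0,60,0,0,0,0,0,0,60,0,0,0,0,0,0,60,0,0,0,0,0,0,60,0,0,0,0,0,0,60]' >/dev/null; python3 st.py
python3 - <<'E'
from h import *
o=robot.get_obs(); c=robot.camera('wrist'); T=wristT(c,o); im=c['pixels']; save('w4.png',im[:330])
import pickle; pickle.dump((c,o),open('w4.pkl','wb'))
m,l,b=blobs(im,(15,110,60),(35,255,255),60)
for i,s,ce in b:
    if 180<ce[0]<380 and ce[1]<310:
        bx=cv2.boxPoints(cv2.minAreaRect(np.argwhere(l==i)[:,::-1].astype(np.float32))); print('wing',s,ce,[onz(c,q,.124,T).round(4).tolist()[:2] for q in bx])
m,l,b=blobs(im,(3,140,110),(13,255,255),15)
for i,s,ce in b:
    if 180<ce[0]<380 and ce[1]<310: print('collar part',s,ce,onz(c,ce,.093,T).round(4))
E
python3 plan.py .4585 .3147 .2
```

```text
t 11.13 yaw 39.31 q6 -0.906 M [-0.108  0.018 -0.049] F [-0.9 -0.3 -0.2] w 0.0351 g 0.0 pos [ 0.5577 -0.0109  0.1257]
t 11.97 yaw 39.33 q6 -0.906 M [-0.083  0.014  0.028] F [ 0.1 -0.4  0.3] w 0.0664 g 0.0 pos [ 0.5566 -0.0103  0.2344]
wing [262, 183, 33, 62, 925] [278.8, 212.7] [[0.5555, -0.0315], [0.5328, 0.0071], [0.5501, 0.0172], [0.5738, -0.021]]
pos [ 0.5568 -0.0104  0.2345] yaw_y 39.3 q6 -0.906 t 12.02
shift mm [313.7 130.   35. ]
turn deg [-0.1 -0.1 -0. ]
```

View pics/w4.png

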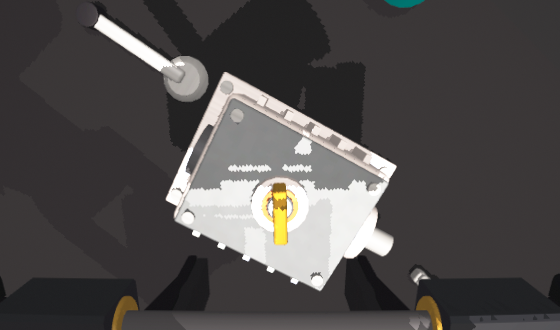

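Wrist view: the wing now lies along the tool's x at (279,213) and turned with the gripper; fingers are clear. Now to the cap.

```bash
python3 -m crank '[30,12,3,0,0,0,60,67,28,7,0,0,0,60,104,43,11,0,0,0,60,140,58,15,0,0,0,60,176,73,19,0,0,0,60]' >/dev/null
python3 -m crank '[36,15,4,0,0,0,60,72,30,8,0,0,0,60,108,45,12,0,0,0,60,130,54,16,0,0,0,60,138,57,16,0,0,0,60]' >/dev/null
python3 -m crank '[0,0,0,0,0,0,60,0,0,0,0,0,0,60,0,0,0,0,0,0,60,0,0,0,0,0,0,60,0,0,0,0,0,0,60]' >/dev/null; python3 st.py
cat > cap.py <<'E'
from plan import *
o=robot.get_obs(); c=robot.camera('wrist'); T=wristT(c,o); im=c['pixels']; save('w%d.png'%(o['time']*10),im[:340])
h=cv2.cvtColor(im,cv2.COLOR_RGB2HSV); m=cv2.inRange(h,np.array((0,170,60)),np.array((6,255,255)))|cv2.inRange(h,np.array((174,170,60)),np.array((180,255,255)))
k,l,st,ce=cv2.connectedComponentsWithStats(m)
for i in range(1,k):
    if st[i][4]>300: print('red',st[i].tolist(),ce[i].round(1),onz(c,ce[i],.051,T).round(4))
p=proj(c,(.4585,.3147,.073),T); print('expected knob px',np.round(p,1))
g=cv2.cvtColor(im,cv2.COLOR_RGB2GRAY); x0,y0=int(p[0])-70,max(int(p[1])-70,0)
C=cv2.HoughCircles(cv2.resize(im[y0:y0+140,x0:x0+140,0],None,fx=3,fy=3),cv2.HOUGH_GRADIENT,1.5,60,param1=80,param2=30,minRadius=35,maxRadius=80)
if C is not None:
    for x,y,r in C[0][:4]:
        u=((x+.5)/3-.5+x0,(y+.5)/3-.5+y0); print('circle',np.round(u,1),(r/3).round(1),onz(c,u,.073,T).round(4))
E
python3 cap.py; ls pics
```

```text
t 13.27 yaw 39.21 q6 -0.286 M [-0.106 -0.028 -0.01 ] F [-0.2  0.7  0.2] w 0.0667 g 0.0 pos [0.4598 0.3135 0.2009]
red [120, 19, 121, 119, 10796] [178.7  78.8] [0.3436 0.3422 0.051 ]
red [240, 156, 74, 82, 1815] [275.9 184.7] [0.4492 0.3253 0.051 ]
expected knob px [276.5 210.1]
circle [279.9 181.9] 25.3 [0.4469 0.3329 0.073 ]
circle [276.9 214.9] 17.9 [0.4611 0.3119 0.073 ]
crop1.png
scene0.png
top0.png
w1.png
w132.png
w2.png
w3.png
w4.png
```

View pics/w132.png

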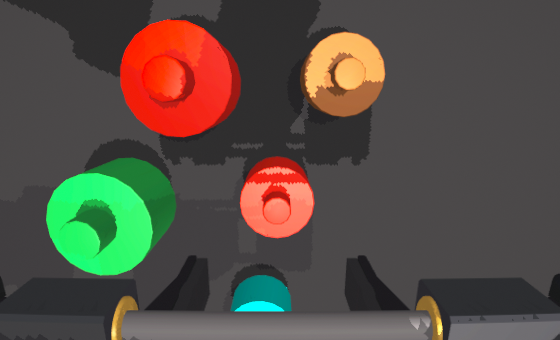

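Wrist view: small red cap at (277,202), its knob at (277,210), matching the predicted (276.5,210.1); the fingers will come down either side with nothing in the way. Descending onto the knob.

```bash
python3 -m crank '[1,0,20,0,0,0,60,2,0,50,0,0,0,60,2,0,80,0,0,0,80,2,0,95,0,0,0,100,2,0,95,0,0,0,100]' >/dev/null
python3 -m crank '[0,0,8,0,0,0,100,0,0,16,0,0,0,100,0,0,24,0,0,0,100,0,0,26,0,0,0,110,0,0,26,0,0,0,110]' 8 >/dev/null; python3 st.py; python3 plan.py .4585 .3147 .079 39.2
```

```text
t 14.15 yaw 39.33 q6 -0.283 M [-0.02   0.017 -0.004] F [ 0.   0.5 -0.2] w 0.0503 g 0.0 pos [0.4577 0.3163 0.0796]
pos [0.4577 0.3163 0.0796] yaw_y 39.3 q6 -0.283 t 14.15
shift mm [-1.7 -0.4  0.6]
turn deg [-0.  -0.   0.1]
```

```bash
python3 -m crank '[-1.5,0,0,0,0,0,160,-1.5,0,0,0,0,0,255,-1.5,0,0,0,0,0,255,-1.5,0,0,0,0,0,255,-1.5,0,0,0,0,0,255]' 8 >/dev/null; python3 st.py
python3 -m crank '[0,0,0,0,0,0,255,0,0,0,0,0,0,255,0,0,0,0,0,0,255,0,0,0,0,0,0,255,0,0,0,0,0,0,255]' 25 >/dev/null; python3 st.py
```

```text
t 14.57 yaw 39.34 q6 -0.285 M [-0.011  0.024  0.011] F [ 0.1 -0.7  0.3] w 0.0238 g 0.0 pos [0.4589 0.3153 0.0801]
t 14.98 yaw 39.34 q6 -0.285 M [-0.123  0.124 -0.014] F [-1.7 -0.3  2.5] w 0.0210 g 25.0 pos [0.4588 0.3152 0.0799]
```

```bash
python3 -m crank '[0,0,-8,0,0,0,255,0,0,-25,0,0,0,255,0,0,-50,0,0,0,255,0,0,-75,0,0,0,255,0,0,-100,0,0,0,255]' 25 >/dev/null
python3 -m crank '[0,0,-25,0,0,0,255,0,0,-45,0,0,0,255,0,0,-60,0,0,0,255,0,0,-65,0,0,0,255,0,0,-65,0,0,0,255]' >/dev/null;  python3 st.py; python3 cap.py; ls -t pics | head -1; python3 plan.py .557 -.0088 .245 39.3
```

```text
t 15.82 yaw 39.34 q6 -0.285 M [-0.041 -0.029 -0.023] F [ 0.6  0.2 -0.9] w 0.0216 g 25.0 pos [0.4593 0.3155 0.2463]
red [141, 33, 103, 101, 7201] [193.   86.2] [0.3466 0.3412 0.051 ]
red [217, 192, 120, 119, 8881] [276.2 247.9] [0.4957 0.2709 0.051 ]
expected knob px [275.  196.4]
w158.png
pos [0.4586 0.3152 0.245 ] yaw_y 39.3 q6 -0.285 t 15.87
shift mm [-313.  -129.2   -0. ]
turn deg [0. 0. 0.]
```

```bash
python3 -m crank '[-15,-6,0,0,0,0,255,-45,-18,0,0,0,0,255,-80,-33,0,0,0,0,255,-115,-47,0,0,0,0,255,-150,-62,0,0,0,0,255]' >/dev/null
python3 -m crank '[-35,-14,0,0,0,0,255,-70,-29,0,0,0,0,255,-105,-44,0,0,0,0,255,-135,-56,0,0,0,0,255,-150,-62,0,0,0,0,255]' >/dev/null
python3 -m crank '[-9,-3,0,0,0,0,255,-13,-5,0,0,0,0,255,-13,-5,0,0,0,0,255,-13,-5,0,0,0,0,255,-13,-5,0,0,0,0,255]' >/dev/null; python3 st.py; python3 plan.py .5573 -.0088 .162 39.3
python3 - <<'E'
from h import *
for n in ('top',):
    c=robot.camera(n); print(n)
o=robot.get_obs(); w=robot.camera('wrist')
s=robot.camera('scene')
save('both.png',np.hstack([cv2.resize(w['pixels'],(400,300)),cv2.resize(s['pixels'][90:270,150:390],(400,300))]))
E
```

```text
t 17.12 yaw 39.42 q6 -0.902 M [-0.006  0.01  -0.036] F [-0.8 -0.3 -0.7] w 0.0215 g 25.0 pos [ 0.5566 -0.0072  0.2444]
pos [ 0.5566 -0.0072  0.2444] yaw_y 39.4 q6 -0.902 t 17.12
shift mm [-1.8 -0.4 82.4]
turn deg [-0.  -0.1  0.1]
top
```

View pics/both.png

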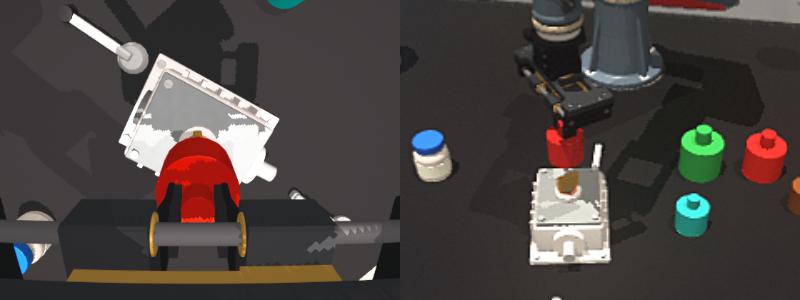

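Both views show the cap held upright, knob between the jaws (wrist inset (200,185)), over the wing, with the door handle, crank and jar untouched. Lowering in stages with force checks.

```bash
python3 -m crank '[-2,0,10,0,0,0,255,-2,0,20,0,0,0,255,-2,0,30,0,0,0,255,-2,0,40,0,0,0,255,-2,0,48,0,0,0,255]' >/dev/null; python3 st.py
python3 -m crank '[0,0,5,0,0,0,255,0,0,11,0,0,0,255,0,0,17,0,0,0,255,0,0,23,0,0,0,255,0,0,26,0,0,0,255]' >/dev/null; python3 st.py; python3 plan.py .5573 -.0088 .160 39.3
```

```text
t 17.68 yaw 39.33 q6 -0.905 M [-0.016 -0.002  0.022] F [ 0.2  0.8 -1.1] w 0.0212 g 25.0 pos [ 0.5578 -0.01    0.1949]
t 18.10 yaw 39.33 q6 -0.905 M [-0.062  0.051 -0.027] F [-0.4  0.9 -0.9] w 0.0214 g 25.0 pos [ 0.5584 -0.0102  0.17  ]
pos [ 0.5584 -0.0102  0.17  ] yaw_y 39.3 q6 -0.905 t 18.1
shift mm [ 1.8  0.1 10. ]
turn deg [-0. -0.  0.]
```

```bash
python3 -m crank '[1.5,0,0,0,0,0,255,1.5,0,2,0,0,0,255,1.5,0,4,0,0,0,255,1.5,0,6,0,0,0,255,1.5,0,7,0,0,0,255]' >/dev/null; python3 st.py
python3 -m crank '[0,0,1,0,0,0,255,0,0,2,0,0,0,255,0,0,3,0,0,0,255,0,0,4,0,0,0,255,0,0,4,0,0,0,255]' >/dev/null; python3 st.py
```

```text
t 18.52 yaw 39.34 q6 -0.903 M [-0.085 -0.036 -0.021] F [-1.   0.3 -1.1] w 0.0210 g 25.0 pos [ 0.5577 -0.009   0.1637]
t 18.93 yaw 39.33 q6 -0.903 M [-0.082  0.086  0.046] F [-0.8 -0.4  0.5] w 0.0216 g 25.0 pos [ 0.5578 -0.0091  0.16  ]
```

```bash
python3 -m crank '[0,0,0.5,0,0,0,255,0,0,1,0,0,0,255,0,0,1.5,0,0,0,255,0,0,1.5,0,0,0,255,0,0,1.5,0,0,0,255]' >/dev/null; python3 st.py
```

```text
t 19.35 yaw 39.35 q6 -0.903 M [-0.116  0.568 -0.012] F [-4.  -0.9  9.6] w 0.0212 g 25.0 pos [ 0.5577 -0.0092  0.1598]
```

Seated: the tool stopped at z 0.160 with a 10 N push-back. Releasing, lifting and checking.

```bash
python3 -m crank '[0,0,-0.5,0,0,0,160,0,0,-0.5,0,0,0,140,0,0,-0.5,0,0,0,110,0,0,-0.5,0,0,0,90,0,0,-0.5,0,0,0,80]' >/dev/null; python3 st.py
python3 -m crank '[0,0,-15,0,0,0,80,0,0,-40,0,0,0,80,0,0,-70,0,0,0,80,0,0,-90,0,0,0,80,0,0,-100,0,0,0,80]' >/dev/null
python3 -m crank '[0,0,0,0,0,0,80,0,0,0,0,0,0,80,0,0,0,0,0,0,80,0,0,0,0,0,0,80,0,0,0,0,0,0,80]' >/dev/null; python3 st.py
python3 - <<'E'
from h import *
o=robot.get_obs(); w=robot.camera('wrist'); T=wristT(w,o); s=robot.camera('scene')
save('end.png',np.hstack([cv2.resize(w['pixels'],(400,300)),cv2.resize(s['pixels'][90:270,150:390],(400,300))]))
im=w['pixels']; x,y=np.array(proj(w,(.557,-.0088,.153),T)); print('expected knob',x,y)
a,b=int(x)-80,int(y)-80
C=cv2.HoughCircles(cv2.resize(im[b:b+160,a:a+160,0],None,fx=3,fy=3),cv2.HOUGH_GRADIENT,1.5,60,param1=80,param2=30,minRadius=40,maxRadius=110)
if C is not None:
    for x,y,r in C[0][:4]:
        u=((x+.5)/3-.5+a,(y+.5)/3-.5+b); print('circle',np.round(u,1),(r/3).round(1),onz(w,u,.153,T).round(4))
E
```

```text
t 19.77 yaw 39.34 q6 -0.903 M [-0.049 -0.009 -0.024] F [-0.8  0.8 -0.8] w 0.0466 g 0.0 pos [ 0.5576 -0.009   0.1585]
t 20.60 yaw 39.33 q6 -0.903 M [-0.01  -0.026  0.024] F [ 0.3 -0.1  0.6] w 0.0597 g 0.0 pos [ 0.5569 -0.0089  0.2573]
expected knob 277.42772011445334 223.1861466164842
circle [280.4 211.4] 34.7 [ 0.5532 -0.001   0.153 ]
circle [226.4 168.4] 29.6 [ 0.5071 -0.0006  0.153 ]
circle [262.9 195.9] 15.9 [ 0.5372 -0.      0.153 ]
circle [310.4 170.9] 28.1 [0.5507 0.033  0.153 ]
```

View pics/end.png

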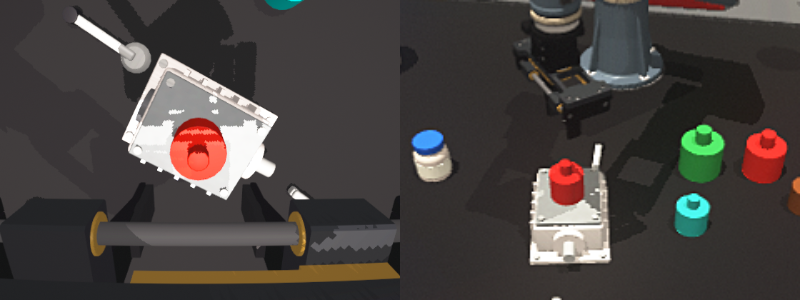

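The cap stands upright on the cover, knob at about (277,221) in the full wrist frame against (277,223) predicted for a centred, fully seated cap. The gripper is clear and the bystanders are untouched, so I hand in.

```bash
python3 -c "
from rig import robot
print(robot.hand_in())"
```

```text
the job is handed in; nothing more can be done
None
```

The plug was turned in to about 0.5 N m standing still (roughly 0.3 rad past the bite), the small red cap was set down over it and released, and the job was handed in at about 21 s; no verdict came back.

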